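Close up the gear housing

ROBOT

A 7-joint arm with a two-finger parallel gripper is mounted at the origin on the work surface. World frame = base frame: x ahead of the robot, y to its left, z up, the work surface at z = 0. Lengths are in m, angles in rad, forces in N, time in s.
With the tool pointing down it reaches from about 0.425 to 0.875 m from the base axis. Payload 8.4 kg.
Tool frame: the origin (TCP) lies on the centre line of the jaws, within the pads' length; the fingertips stand 11 mm ahead of it and the grasp point (between the pads) lies 8 mm behind it; z points along the fingers, y is the line along which they close (so a half turn about z gives the same grasp; the last joint's range is limited). The gripper opens to 85 mm and grips with 20 to 120 N. Pads are 22 mm wide; open, the fingers measure 114 mm over their backs; the gripper's body (76 mm by 85 mm) begins 54 mm behind the grasp point. The pads swing forward as they close: fully open they stand 13 mm farther back than shut.
Start: joints at [1.155, 0.333, 0.04, 1.465, -0.013, 1.343, -0.059], TCP at [0.202, -0.618, 0.222] pointing down, gripper open.
Joint ranges: [-2.58, 2.58], [-0.38, 2.09], [-1.3, 1.39], [0.25, 2.4], [-1.5, 4.64], [0.08, 2.09], [-2.65, 2.65]. Speed limits (rad/s): [2.22, 2.22, 2.79, 2.79, 3.14, 3.14, 3.14].

INTERFACE

Orientations are given as a unit quaternion [x, y, z, w].
In Python, from plant import manip, camera, camera_model, hand_in gives the robot as it stands. The module is installed in compiled form; this text tells all that it offers.
- The arm moves only by the tool drive_tool, never from a script. Its argument "plan" is one flat list of numbers, 7 for each row, row after row: the shift along the tool's x, y, z in m, then the turn, a rotation vector about the tool's x, y, z in degrees, then the closure, from 0 (fully open) to 1 (shut). A call has 1 to 12 rows; each row is the pose to reach, as a shift and turn from the pose commanded when the call began, along the tool's axes at that moment; what a row does not reach only later rows make up. A row lasts 1/8 s, in which the tool goes at most 62.5 mm and 10.7 degrees, less where a joint would pass 70% of its speed; a pose out of reach is approached as far as the arm can. A call with a gripper value outside its range is refused whole. The fingers move at their own pace and stop on an object; the grip force is fixed at half the most. Time passes only in rows, so rows that repeat a pose let the fingers close. It gives the time, the measured TCP pose, the force, the opening and the grip force at its end, in the units of the state.
- manip.observe(): the state, without advancing time (a new reading comes with each control period).
- camera(name): name is "scene" or "side" or "wrist"; returns (picture, depth): 480x640x3 uint8, blue, green, red; 480x640 float32, m along the optical axis (not along the pixel's ray), 0 where there is no reading.
- camera_model(name): a dict with "fov_y" (degrees; the focal length in pixels is half the picture's height over the tangent of half this angle, whatever the lens; pixels are square), "cx", "cy" (the principal point, pixels), "camera_from_world" (4x4, takes a point from world to camera coordinates). Camera axes: x right, y down, z forward; pixel columns grow to the right and rows downward; lengths in m; the calibration is good to about 2 mm. A picture is of the moment at which its call begins: read the wrist's pose just before it. camera_model takes no time and is no camera call; for the wrist camera it gives the pose at the moment of the call.
- hand_in(): hands the job in; it is judged then, once.
The state is a dict: "time": time; "q": joint angles; "dq": joint speeds; "joint_efforts": joint torques, N m; "tool_pos": TCP position; "tool_rot": TCP orientation; "wrist_force": force on the tool from outside, world axes, zero at the start; "torque": the same for the moment, N m; "finger_gap": finger opening in m; "gripper_force": force on a finger pad.
Only numpy, scipy, OpenCV 4.12 (cv2) and the standard library are available. Lean on these libraries where they do the work, as an engineer would, in place of code of your own. Each camera call takes 0.05 s, during which the arm holds its last target. There are 200 camera calls.

TASK

Close up the open gear housing against dirt: push the loose yellow cover plate across the deck until it drops onto the recessed rim of the round opening and lies there level and fully seated, and slide the blue shutter fully shut over the window. Leave the bearing ring, the spray can, the open tin, the grease jar and the wrench where they are.

Things in the scene. Friction and masses are not known exactly. Their poses are not given: they have to be found in the camera images.
- housing: Grey cast gear housing fixed on the bench, 270 mm (its x) by 380 mm (its y) by 110 mm high, with a flat bare-metal deck on top (deck surface 110 mm above the bench). Origin: centre of its underside. Its y axis runs along its long side, z up. It is turned by up to 0.25 rad either way.
- seat (a point): Centre of the round opening in the deck, at the level of the ledge that the cover rests on: 6 mm below the deck surface. The opening is rebated: an upper recess of 105 mm diameter and 6 mm depth, then a flat ring-shaped ledge, then the 80 mm hole through which a steel gear is seen. Axes as the housing's. It lies 50 mm from the housing's centre line on the robot's side (housing x = -50 mm, y = 0).
- cover: Loose round cover plate, yellow with a dark centre spot and six dots, 100 mm diameter, 12 mm thick, about 0.3 kg, without a handle; too wide to grasp across. It starts lying flat on the deck, left or right of the opening (about 110 to 130 mm from its centre along the housing's y, up to 15 mm off along its x). Origin: centre of its underside, z up.
- shutter (a joint): Travel of the blue sliding shutter in its rails on the deck, in m: 0 = fully shut over the rectangular window (56 x 70 mm), up to 0.09 = open. It opens along the housing's -y and shuts along +y, on a line 80 mm from the housing's centre line on the side away from the robot. It slides with about 2 N and stays where it is left.
- tab (a point): Centre of the top of the red upright tab in the middle of the shutter; moves with the shutter. The tab is 50 mm wide along the housing's x, 10 mm thick along its y, and stands 24 mm above the shutter plate; its top is 30 mm above the deck. The rails beside the shutter (90 mm apart) stand 10 mm above the deck.
- bearing: Loose steel bearing ring lying flat on the deck on the other side of the opening from the cover, 64 mm outer and 30 mm inner diameter, 18 mm high. Origin: centre of its underside. To be left alone.
- spray: Spray can with a red cap standing on the bench left of the housing, 60 mm diameter, 160 mm high. Origin: centre of its underside. To be left alone.
- bolt_tin: Open steel tin on the bench, left, 90 mm diameter, 60 mm high. Origin: centre of its underside. To be left alone.
- grease: Grease jar with black lid on the bench, right, 80 mm diameter, 80 mm high. Origin: centre of its underside. To be left alone.
- wrench: Wrench lying on the bench, right. Origin: middle of its underside. To be left alone.
There are look-alikes about, which are no part of the job. Of the things shaped like the cover, the yellow one is meant.

How it is judged:
At the end, for the whole second after the job is handed in: The cover lies at rest, right way up, on the ledge of the round opening: centred within 6 mm, its underside within 2 mm of the ledge's height, tilted less than 0.03 rad; and the shutter is within 6 mm of fully shut (horizontal distance between cover and seat below 0.006 m and z of cover in the frame of seat between -0.002 and 0.002 m and angle between cover's own z axis and vertical below 0.03 rad and linear speed of cover below 0.02 m/s and value of joint shutter below 0.006 m); the robot touches nothing.
It fails at once if the bearing ring is moved by more than 30 mm (distance of bearing from where it was at the start of the episode above 0.03 m).
It fails at once if the spray can, open tin, grease jar or wrench is moved by more than 30 mm (distance of any of spray, bolt_tin, grease, wrench from where it was at the start of the episode above 0.03 m).
It also fails if it takes over 45 s, if anything falls off the work surface, if the arm or the gripper's body presses on something with over 40 N, if the wrist force passes 120 N, or if a joint passes its speed limit or range.

## Working session

There is one attempt and no reset: what is moved stays moved. The work goes in short steps, Python scripts to look and compute and a tool call to move; the robot and the scene stay as the last step left them, time stands still between calls to the robot, and variables do not carry over. Pictures are saved under pics/ and viewed, at most 10 in all, crops included, and the job is handed in when it is done.

Besides the shell and the picture viewer there is one more tool, called after "Call:" in YAML: its name, and indented under it one key for each argument. drive_tool: Moves the arm, as the interface text tells. Its arguments: {"type":"object","properties":{"plan":{"type":"array","items":{"type":"number"}}},"required":["plan"]}

```bash
mkdir -p pics
cat > h.py <<'E'
import numpy as np, cv2
from plant import manip, camera, camera_model, hand_in
def grab(n):
    m=camera_model(n); p,d=camera(n); return p,d,m
def K(m):
    f=240/np.tan(np.radians(m["fov_y"])/2); return f,m["cx"],m["cy"]
def onplane(m,u,v,z):
    f,cx,cy=K(m); T=np.linalg.inv(np.array(m["camera_from_world"]))
    r=T[:3,:3]@np.array([(u-cx)/f,(v-cy)/f,1]); o=T[:3,3]
    return o+r*(z-o[2])/r[2]
def cloud(m,d):
    f,cx,cy=K(m); v,u=np.mgrid[:480,:640]; T=np.linalg.inv(np.array(m["camera_from_world"]))
    P=np.stack([(u-cx)/f*d,(v-cy)/f*d,d],-1); return P@T[:3,:3].T+T[:3,3]
E
python3 - <<'E'
from h import *
for n in("scene","side"):
    p,d,m=grab(n); cv2.imwrite(f"pics/{n}0.png",p); np.savez(f"{n}0.npz",p=p,d=d); print(n,m)
s=manip.observe();print(s)
E
```

```text
scene {'fov_y': 44.596028056318644, 'cx': 328.45425122083907, 'cy': 238.35787957523482, 'camera_from_world': array([[-0.20149878,  0.9794681 , -0.00636326,  0.18277272],
       [ 0.80710878,  0.1623528 , -0.56764161, -0.34551446],
       [-0.55495375, -0.11951493, -0.82325119,  1.97145345],
       [ 0.        ,  0.        ,  0.        ,  1.        ]])}
side {'fov_y': 50.655162816879354, 'cx': 319.7027453880703, 'cy': 241.6746869615635, 'camera_from_world': array([[ 0.93207686, -0.36204685, -0.01244173, -0.52796169],
       [-0.23305939, -0.57300202, -0.78571751,  0.17789327],
       [ 0.27733742,  0.73524877, -0.61846035,  1.45728027],
       [ 0.        ,  0.        ,  0.        ,  1.        ]])}
{'time': 0.1, 'q': array([ 1.15479468,  0.33383127,  0.03986011,  1.46615272, -0.01341191,
        1.34326267, -0.05849342]), 'dq': array([ 0.00138493, -0.00186223,  0.00041102, -0.00168465,  0.00113368,
        0.00086374, -0.00075679]), 'joint_efforts': array([ 4.17789677e-03, -6.60013032e+01,  1.37036763e+00, -4.06469929e+01,
        1.72512908e-02,  8.91719246e-03, -1.85431412e-05]), 'tool_pos': array([ 0.20235868, -0.61727889,  0.22123054]), 'tool_rot': array([ 9.87480470e-01,  1.57739783e-01, -1.47265384e-04, -6.78317650e-04]), 'wrist_force': array([ 0.17589956, -0.25224648, -1.15852029]), 'torque': array([ 0.01260568,  0.0145689 , -0.00680542]), 'gripper_force': 0.0, 'finger_gap': 0.08528946363507854}
```

View pics/scene0.png

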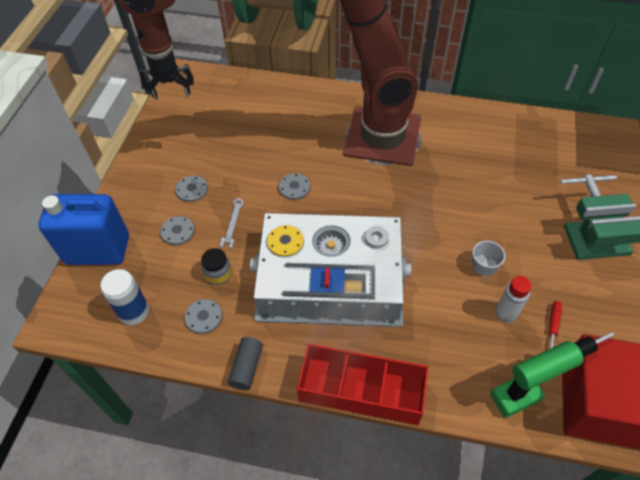

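View pics/side0.png

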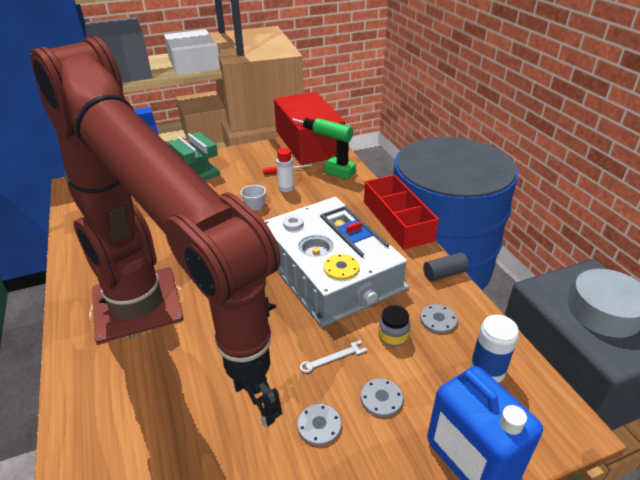

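The scene view shows the yellow cover at (285,240), the opening at (331,240), the bearing at (376,237) and the red tab at (327,277). The shutter must move right (+y). The side view agrees.

```bash
cat > meas.py <<'E'
from h import *
def meas(p,d,m,name):
    P=cloud(m,d); hsv=cv2.cvtColor(p,cv2.COLOR_BGR2HSV); H,S,V=cv2.split(hsv)
    box=(P[...,0]>0.4)&(P[...,0]<0.9)&(abs(P[...,1])<0.35)&(d>0)
    out={}
    deck=box&(abs(P[...,2]-0.110)<0.006)&(S<60)
    n,l,st,c=cv2.connectedComponentsWithStats(deck.astype(np.uint8)); k=1+np.argmax(st[1:,4])
    hull=cv2.findContours((l==k).astype(np.uint8),0,2)[0][0]
    q=np.array([onplane(m,u,v,.11)[:2] for u,v in hull[:,0]],np.float32)
    out["rect"]=cv2.minAreaRect(q); out["deckz"]=np.median(P[l==k][:,2])
    def col(mask,z,nm):
        n,l,st,c=cv2.connectedComponentsWithStats(mask.astype(np.uint8))
        if n<2:return
        k=1+np.argmax(st[1:,4]); ct=cv2.findContours((l==k).astype(np.uint8),0,2)[0][0][:,0]
        q=np.array([onplane(m,u,v,z)[:2] for u,v in ct],np.float32)
        out[nm]=(st[k,4],cv2.minEnclosingCircle(q),cv2.minAreaRect(q),np.median(P[l==k],0))
    hi=box&(P[...,2]>.09)
    col(hi&(H>20)&(H<35)&(S>130)&(V>120),.122,"cover")
    col(hi&((H<8)|(H>172))&(S>150)&(P[...,2]>.13)&(P[...,2]<.15),.14,"tab")
    col(hi&(H>100)&(H<125)&(S>120),.116,"blue")
    print(name); [print("  ",a,b) for a,b in out.items()]
if __name__=="__main__":
    for n in("scene","side"):
        z=np.load(f"{n}0.npz"); meas(z["p"],z["d"],camera_model(n),n)
        cv2.imwrite(f"pics/crop_{n}.png",cv2.resize(z["p"][205:330,245:420] if n=="scene" else z["p"][195:330,255:420],None,fx=4,fy=4,interpolation=2))
E
python3 meas.py
```

```text
scene
   rect ((0.5777594447135925, -0.06290142238140106), (0.2748727798461914, 0.37978416681289673), 9.184870719909668)
   deckz 0.10934487908455792
   cover (np.int32(763), ((0.5584441423416138, -0.19124941527843475), 0.04912802204489708), ((0.5586637258529663, -0.19119355082511902), (0.09574953466653824, 0.09248977899551392), 13.095101356506348), array([ 0.56045792, -0.19039788,  0.12117697]))
   tab (np.int32(59), ((0.659490704536438, -0.053964532911777496), 0.026902133598923683), ((0.6597746014595032, -0.05506160482764244), (0.05348970368504524, 0.007662829477339983), 11.650101661682129), array([ 0.66133291, -0.05498515,  0.138285  ]))
   blue (np.int32(676), ((0.6514863967895508, -0.056478507816791534), 0.05415390431880951), ((0.6522687077522278, -0.055173296481370926), (0.07275109738111496, 0.0874408558011055), 9.54389762878418), array([ 0.65333279, -0.05203156,  0.11526004]))
side
   rect ((0.5748547315597534, -0.06658241152763367), (0.27462801337242126, 0.3882811665534973), 8.913321495056152)
   deckz 0.11025768402590663
   cover (np.int32(628), ((0.5530246496200562, -0.20010943710803986), 0.051704514771699905), ((0.5527082085609436, -0.20094634592533112), (0.09983102977275848, 0.09355121850967407), 67.91410827636719), array([ 0.55141409, -0.20438995,  0.12215758]))
   tab (np.int32(61), ((0.6514774560928345, -0.05977329984307289), 0.027395280078053474), ((0.6526644229888916, -0.06517647206783295), (0.05325215309858322, 0.02307811565697193), 12.390814781188965), array([ 0.65445991, -0.05998953,  0.13765512]))
   blue (np.int32(311), ((0.6591148376464844, -0.05903869867324829), 0.05563851445913315), ((0.6582322716712952, -0.055934228003025055), (0.07381898909807205, 0.0935806855559349), 8.551177978515625), array([ 0.6555825 , -0.07267834,  0.11667066]))
```

View pics/crop_scene.png

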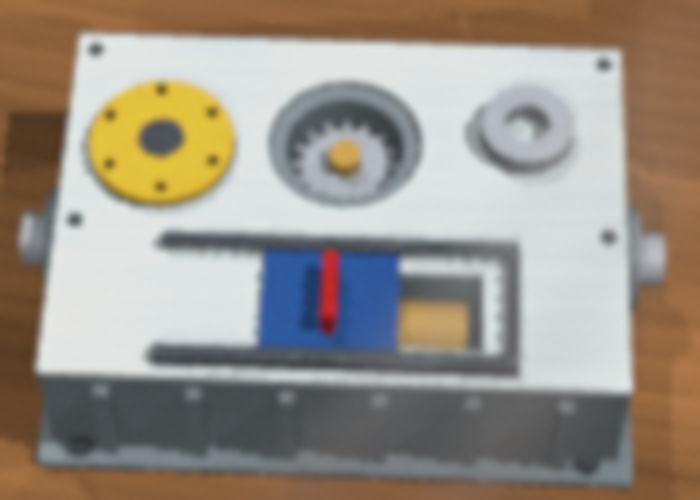

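The crop shows the cover left of the opening, the bearing to its right, and the shutter partly open with the window to its right. I'll move above the housing, turned so that tool x = housing +y, and look with the wrist camera.

Call:
drive_tool:
  plan: [0.5,-0.38,-0.09,0,0,-81,0.4,0.5,-0.38,-0.09,0,0,-81,0.4,0.5,-0.38,-0.09,0,0,-81,0.4,0.5,-0.38,-0.09,0,0,-81,0.4,0.5,-0.38,-0.09,0,0,-81,0.4,0.5,-0.38,-0.09,0,0,-81,0.4,0.5,-0.38,-0.09,0,0,-81,0.4,0.5,-0.38,-0.09,0,0,-81,0.4,0.5,-0.38,-0.09,0,0,-81,0.4,0.5,-0.38,-0.09,0,0,-81,0.4,0.5,-0.38,-0.09,0,0,-81,0.4,0.5,-0.38,-0.09,0,0,-81,0.4]

```text
time: 1.6
tool_pos: [0.5592, -0.1004, 0.3116]
tool_rot: [0.648, 0.762, -0.0, -0.0]
wrist_force: [-0.6, -0.1, -0.3]
finger_gap: 0.0515
gripper_force: 0.0
```

Run:
```python
from h import *
from meas import meas
s=manip.observe();print(s["time"],s["tool_pos"],s["tool_rot"],s["finger_gap"])
p,d,m=grab("wrist");cv2.imwrite("pics/w1.png",p);np.savez("w1.npz",p=p,d=d,T=m["camera_from_world"]);print(m)
try: meas(p,d,m,"wrist")
except Exception as e: print(e)
```

```text
1.6 [ 0.55922733 -0.10044719  0.31155604] [ 6.47935337e-01  7.61695226e-01 -1.95927459e-04 -3.78241174e-04] 0.051467792303559856
{'fov_y': 58.32462200301337, 'cx': 312.6824317813499, 'cy': 237.33153905481473, 'camera_from_world': array([[ 0.98704069,  0.16045575, -0.00215354, -0.53605087],
       [ 0.15537462, -0.95225705,  0.26280266, -0.24067826],
       [ 0.04011748, -0.25973152, -0.9648472 ,  0.41619896],
       [ 0.        ,  0.        ,  0.        ,  1.        ]])}
wrist
   rect ((0.5396174192428589, -0.10567139089107513), (0.18629395961761475, 0.3082883656024933), 9.310873985290527)
   deckz 0.11020436431791181
   cover (np.int32(8222), ((0.5552095174789429, -0.19076000154018402), 0.05071882903575897), ((0.5573583841323853, -0.19013984501361847), (0.09419669210910797, 0.10090173035860062), 11.796653747558594), array([ 0.55614054, -0.18668765,  0.12218792]))
   tab (np.int32(937), ((0.6538633108139038, -0.05569393187761307), 0.025830741971731186), ((0.6537468433380127, -0.054977864027023315), (0.051412925124168396, 0.009667960926890373), 9.245532989501953), array([ 0.65415553, -0.05499886,  0.13980484]))
   blue (np.int32(9219), ((0.6559130549430847, -0.0553789883852005), 0.05754789710044861), ((0.6563270688056946, -0.05518510565161705), (0.07422646880149841, 0.08917618542909622), 9.153153419494629), array([ 0.65542693, -0.04848006,  0.11611173]))
```

View pics/w1.png

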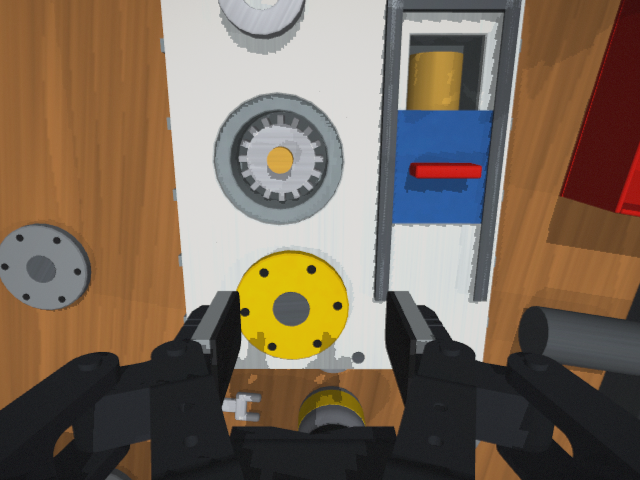

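The wrist view shows the opening at about (279,158), radius 65 px, the cover at (292,305), and the tab at (446,170). The yellow housing angle is about 9.2°.

Run:
```python
from h import *
z=np.load("w1.npz");p,d=z["p"],z["d"];m=camera_model("wrist");m["camera_from_world"]=z["T"]
P=cloud(m,d);yy,xx=np.mgrid[:480,:640]
mask=((np.hypot(xx-279,yy-158)<85)&(P[...,2]<.1075)).astype(np.uint8)
g=cv2.cvtColor(p,cv2.COLOR_BGR2GRAY); m2=((np.hypot(xx-279,yy-158)<80)&(g<185)).astype(np.uint8)
for k in(mask,m2):
    n,l,st,c=cv2.connectedComponentsWithStats(k);i=1+np.argmax(st[1:,4])
    q=np.array([onplane(m,u,v,.11)[:2] for u,v in cv2.findContours((l==i).astype(np.uint8),0,1)[0][0][:,0]],np.float32)
    q=q[cv2.convexHull(q,returnPoints=False)[:,0]]
    print(cv2.fitEllipse(q),cv2.minEnclosingCircle(q))
H,S,V=cv2.split(cv2.cvtColor(p,cv2.COLOR_BGR2HSV))
k=((H>20)&(H<35)&(S>130)&(V>80)&(np.hypot(xx-292,yy-305)<70)).astype(np.uint8)
q=np.array([onplane(m,u,v,.122)[:2] for u,v in cv2.findContours(k,0,1)[0][0][:,0]],np.float32)
h=q[cv2.convexHull(q,returnPoints=False)[:,0]];print("cover",cv2.fitEllipse(h),cv2.minEnclosingCircle(h))
a=np.radians(9.2);ex=np.array([np.cos(a),np.sin(a)]);ey=np.array([-ex[1],ex[0]])
t=np.array([.6538,-.0550]); 
k2=((g<90)&(S<80)&(xx>370)&(xx<405)&(yy<300)).astype(np.uint8)
v,u=np.nonzero(k2);w=np.array([onplane(m,a_,b_,.12)[:2] for a_,b_ in zip(u,v)],np.float32);print("rail",cv2.fitLine(w,2,0,.01,.01).ravel())
c=np.array(cv2.minEnclosingCircle(h)[0])
print("tab in ex,ey from TCP",(t-[.5592,-.1004])@ex,(t-[.5592,-.1004])@ey,"cover",(c-[.5592,-.1004])@ex,(c-[.5592,-.1004])@ey)
```

```text
((0.526431679725647, -0.07163283973932266), (0.10460929572582245, 0.10470137000083923), 130.09890747070312) ((0.5263756513595581, -0.07165484130382538), 0.05280502140522003)
((0.5265341401100159, -0.07119068503379822), (0.10627026110887527, 0.1065085381269455), 73.2625732421875) ((0.5265631079673767, -0.07122517377138138), 0.05355542153120041)
cover ((0.5556451082229614, -0.19092689454555511), (0.09825305640697479, 0.1011742651462555), 1.5576785802841187) ((0.5552095174789429, -0.19076000154018402), 0.05071882903575897)
rail [ 0.16481455 -0.98632455  0.6118306  -0.05612724]
tab in ex,ey from TCP 0.10064169659711397 0.029691226078666075 cover -0.01838601437775605 -0.08855963134743657
```

Call:
drive_tool:
  plan: [-0.008,0.05,0,0,0,0,1,-0.008,0.1,0,0,0,0,1,-0.008,0.1,0.06,0,0,0,1,-0.008,0.1,0.12,0,0,0,1,-0.008,0.1,0.16,0,0,0,1,-0.008,0.1,0.176,0,0,0,1,-0.008,0.1,0.176,0,0,0,1,0.01,0.1,0.176,0,0,0,1,0.025,0.1,0.176,0,0,0,1,0.04,0.1,0.176,0,0,0,1,0.05,0.1,0.176,0,0,0,1,0.05,0.1,0.176,0,0,0,1]

```text
time: 3.15
tool_pos: [0.65, -0.0342, 0.1363]
tool_rot: [0.648, 0.762, 0.0, 0.0]
wrist_force: [0.3, 0.2, -0.2]
finger_gap: 0.0002
gripper_force: 0.0
```

Run:
```python
from h import *
from meas import meas
z=np.load("w1.npz");m=camera_model("wrist");m["camera_from_world"]=z["T"];P=cloud(m,z["d"])
for u,v in((225,296),(230,296),(235,300),(400,296),(395,300)): print(u,v,P[v,u])
print(manip.observe()["wrist_force"])
p,d,m=grab("scene");meas(p,d,m,"scene");a=p
p,d,m=grab("wrist");cv2.imwrite("pics/w2.png",p)
```

```text
225 296 [ 0.53005971 -0.09466975  0.33263958]
230 296 [ 0.53168759 -0.09437798  0.33269913]
235 300 [ 0.5334983  -0.09540637  0.33294843]
400 296 [ 0.58679828 -0.08555042  0.33227351]
395 300 [ 0.58440101 -0.08563487  0.33622996]
[ 0.29520768  0.24163209 -0.15221124]
scene
   rect ((0.5781609416007996, -0.06283649802207947), (0.27568620443344116, 0.37978416681289673), 9.184870719909668)
   deckz 0.10942005458074289
   cover (np.int32(750), ((0.5584441423416138, -0.19124941527843475), 0.04912802204489708), ((0.5586637258529663, -0.19119352102279663), (0.09574952721595764, 0.09248978644609451), 13.095081329345703), array([ 0.56061596, -0.19043376,  0.12127479]))
   tab (np.int32(50), ((0.6597781181335449, -0.05507884919643402), 0.02687729150056839), ((0.6592507362365723, -0.05254592373967171), (0.053494710475206375, 0.007705932017415762), 11.761256217956543), array([ 0.65912272, -0.05378887,  0.13877872]))
   blue (np.int32(576), ((0.6514863967895508, -0.056478507816791534), 0.05415390431880951), ((0.6526185274124146, -0.05460628122091293), (0.07252556085586548, 0.08634688705205917), 9.080878257751465), array([ 0.65972416, -0.06605457,  0.11524605]))
```

View pics/w2.png

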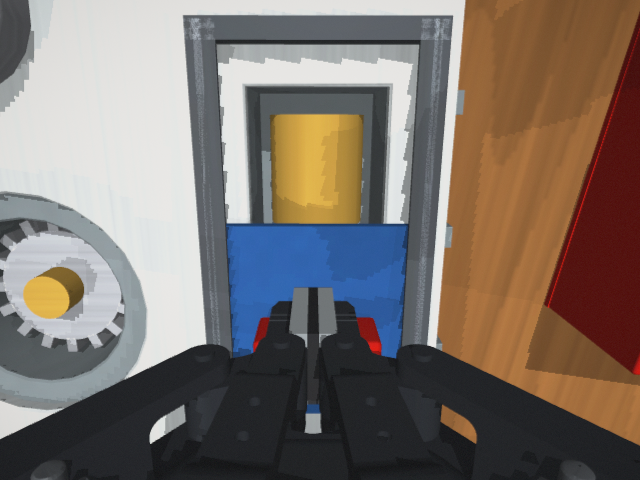

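The fingers at (313,290) appear over the tab at (320,335), and the shutter didn't move, so the tip height needs checking with depth.

Run:
```python
from h import *
p,d,m=grab("wrist");P=cloud(m,d);s=manip.observe()["tool_pos"];print(s)
a=np.radians(9.2);ex=np.array([np.cos(a),np.sin(a),0]);ey=np.array([-ex[1],ex[0],0])
for u,v in((300,287),(300,292),(325,292),(300,300),(300,320),(300,330),(300,345),(265,325),(265,340),(372,325),(372,345),(250,230)):
    r=P[v,u]-s; print(u,v,p[v,u],"ex %.4f ey %.4f z %.4f"%(r@ex,r@ey,P[v,u,2]))
```

```text
[ 0.6500517  -0.03634787  0.13592487]
300 287 [128  95  76] ex -0.0046 ey -0.0027 z 0.1157
300 292 [120 118 113] ex -0.0033 ey 0.0111 z 0.1545
325 292 [119 118 113] ex 0.0051 ey 0.0105 z 0.1531
300 300 [120 118 113] ex -0.0031 ey 0.0111 z 0.1611
300 320 [119 117 113] ex -0.0027 ey 0.0108 z 0.1748
300 330 [88 87 84] ex -0.0025 ey 0.0108 z 0.1809
300 345 [40 36 34] ex -0.0022 ey 0.0121 z 0.1913
265 325 [ 18  19 125] ex -0.0188 ey -0.0152 z 0.1264
265 340 [41 37 37] ex -0.0113 ey 0.0117 z 0.1880
372 325 [ 16  20 129] ex 0.0254 ey -0.0153 z 0.1262
372 345 [ 28  35 220] ex 0.0237 ey -0.0169 z 0.1397
250 230 [178 104  50] ex -0.0249 ey 0.0227 z 0.1162
```

The fingertips really sit about 15 mm above the reported TCP when shut (bottom edge at z≈0.152), so they passed over the tab. I'll back up, go 26 mm lower and push again.

Call:
drive_tool:
  plan: [-0.03,0,0,0,0,0,1,-0.056,0,0,0,0,0,1,-0.056,0,0,0,0,0,1,-0.056,0,0.015,0,0,0,1,-0.056,0,0.026,0,0,0,1,-0.056,0,0.026,0,0,0,1,-0.044,0,0.026,0,0,0,1,-0.032,0,0.026,0,0,0,1,-0.02,0,0.026,0,0,0,1,-0.008,0,0.026,0,0,0,1,0.004,0,0.026,0,0,0,1,0.004,0,0.026,0,0,0,1]

```text
time: 4.8
tool_pos: [0.6492, -0.0296, 0.1102]
tool_rot: [0.648, 0.762, 0.0, -0.0]
wrist_force: [-0.2, 0.1, 0.3]
finger_gap: 0.0001
gripper_force: 0.0
```

```bash
cat > w.py <<'E'
from h import *
import sys
p,d,m=grab("wrist");P=cloud(m,d);s=manip.observe();print(s["time"],s["tool_pos"],s["wrist_force"],s["finger_gap"])
np.savez(sys.argv[1]+".npz",p=p,d=d,T=m["camera_from_world"]);cv2.imwrite(f"pics/{sys.argv[1]}.png",p)
t=s["tool_pos"];a=np.radians(9.2);ex=np.array([np.cos(a),np.sin(a),0]);ey=np.array([-ex[1],ex[0],0])
H,S,V=cv2.split(cv2.cvtColor(p,cv2.COLOR_BGR2HSV));Z=P[...,2]
def rng(k,nm):
    q=P[k]-t
    if len(q)>20: print(nm,len(q),"ex",np.percentile(q@ex,[1,99]).round(4),"ey",np.percentile(q@ey,[1,99]).round(4),"z",np.percentile(P[k][:,2],[1,99]).round(4))
near=(np.hypot(P[...,0]-.6,P[...,1])<.3)
rng(near&(H>100)&(H<125)&(S>120)&(abs(Z-.116)<.004),"plate")
rng(near&((H<8)|(H>172))&(S>150)&(Z>.118)&(Z<.145),"tab")
rng(near&(H>20)&(H<35)&(S>130)&(Z>.105),"cover")
rng((S<90)&(abs((P-t)@ex)<.045)&(abs((P-t)@ey-.011)<.003)&(Z<t[2]+.04)&(Z>.113),"fingers")
rng((abs((P-t)@ex)<.045)&((P-t)@ey>.02)&(V<120)&(S<80)&(abs(Z-.12)<.003),"endrail")
E
python3 w.py w3
```

```text
4.85 [ 0.64918817 -0.03066225  0.11006411] [ 0.00561159  0.15903264 -0.8340483 ] 3.242060410766785e-06
plate 33614 ex [-0.0344  0.0396] ey [-0.0165  0.0623] z [0.1148 0.1177]
tab 7537 ex [-0.0211  0.0265] ey [0.0136 0.0231] z [0.1192 0.1414]
fingers 1691 ex [-0.0445  0.0446] ey [0.008  0.0138] z [0.1189 0.1499]
endrail 18454 ex [-0.0447  0.0447] ey [0.0215 0.0971] z [0.1181 0.1218]
```

View pics/w3.png

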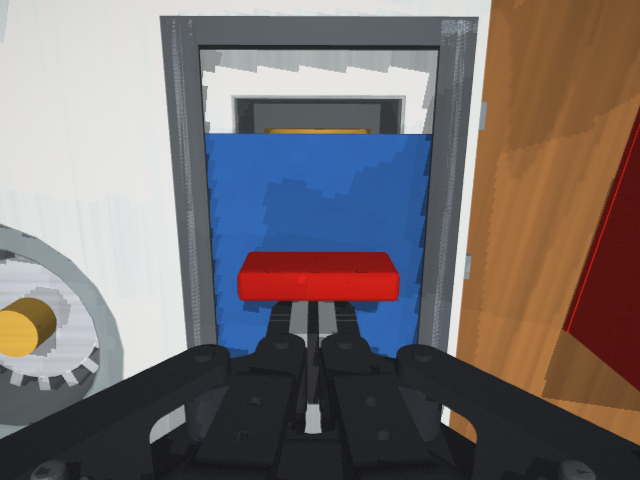

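The shutter moved about 40 mm; the plate's front edge is at v=134, the window's far edge at v=96 and the end rail at v=48. I'll keep pushing.

Call:
drive_tool:
  plan: [0.008,0,0,0,0,0,1,0.016,0,0,0,0,0,1,0.02,0,0,0,0,0,1,0.023,0,0,0,0,0,1,0.025,0,0,0,0,0,1,0.025,0,0,0,0,0,1]

```text
time: 5.6
tool_pos: [0.6454, -0.0066, 0.1101]
tool_rot: [0.648, 0.761, 0.0, -0.0]
wrist_force: [0.9, -0.4, -1.0]
finger_gap: 0.0004
gripper_force: 0.0
```

```bash
python3 w.py w4
```

```text
5.65 [ 0.64553321 -0.00655277  0.11018499] [0.14037014 0.49154646 0.4837518 ] -4.5746014390938716e-05
plate 33060 ex [-0.0346  0.0394] ey [-0.0176  0.06  ] z [0.1148 0.1177]
tab 7648 ex [-0.0213  0.0262] ey [0.0114 0.0209] z [0.1189 0.1413]
fingers 1519 ex [-0.0447  0.0446] ey [0.0082 0.0139] z [0.1188 0.1499]
endrail 13604 ex [-0.0447  0.0447] ey [0.0211 0.0728] z [0.1187 0.1217]
```

Call:
drive_tool:
  plan: [0.003,0,0,0,0,0,1,0.006,0,0,0,0,0,1,0.008,0,0,0,0,0,1,0.008,0,0,0,0,0,1]

```text
time: 6.15
tool_pos: [0.6449, -0.0026, 0.1102]
tool_rot: [0.65, 0.76, -0.001, 0.002]
wrist_force: [1.8, -9.7, -0.3]
finger_gap: 0.0001
gripper_force: 5.1
```

```bash
python3 w.py w5
```

```text
6.2 [ 0.64487031 -0.00260108  0.11023568] [  2.89226724 -10.01662181   0.20127231] 9.731494826289804e-05
plate 33044 ex [-0.0345  0.0394] ey [-0.0177  0.0601] z [0.1148 0.1177]
tab 7623 ex [-0.0213  0.0262] ey [0.0113 0.0209] z [0.119  0.1414]
fingers 1507 ex [-0.0447  0.0447] ey [0.0081 0.0139] z [0.1189 0.15  ]
endrail 11865 ex [-0.0447  0.0447] ey [0.0211 0.0687] z [0.1187 0.1217]
```

View pics/w5.png

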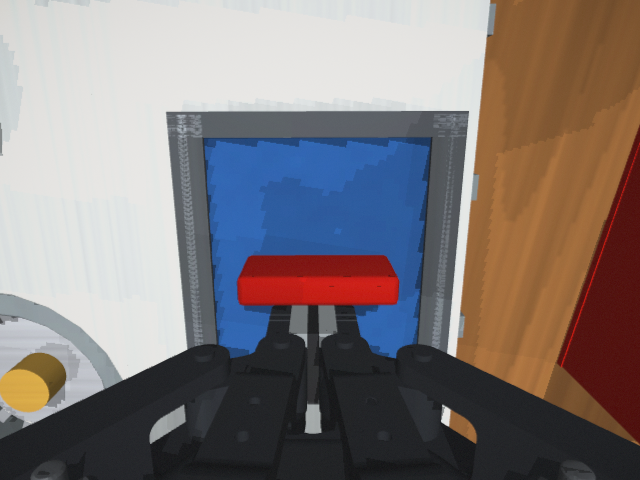

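The shutter is shut: the plate touches the end rail (v≈138) with about 10 N. Next I'll go behind the cover, turned onto the line from cover to seat (103.65°), with the fingers 51 mm apart to cradle the rim.

Call:
drive_tool:
  plan: [-0.02,0,0,0,0,0,1,-0.03,0,-0.05,0,0,0,1,-0.05,-0.02,-0.1,0,0,0,0.4,-0.1,-0.05,-0.1,0,0,-4.4,0.4,-0.16,-0.07,-0.1,0,0,-4.4,0.4,-0.21,-0.1,-0.1,0,0,-4.4,0.4,-0.26,-0.112,-0.1,0,0,-4.4,0.4,-0.26,-0.112,-0.05,0,0,-4.4,0.4,-0.26,-0.112,-0.01,0,0,-4.4,0.4,-0.26,-0.112,-0.01,0,0,-4.4,0.4]

```text
time: 7.45
tool_pos: [0.5727, -0.2731, 0.117]
tool_rot: [0.619, 0.786, -0.0, -0.003]
wrist_force: [0.0, -0.2, -0.4]
finger_gap: 0.0513
gripper_force: 0.0
```

```bash
sed -i 's/np.hypot(P\[...,0\]-.6,P\[...,1\])<.3/np.hypot(P[...,0]-.6,P[...,1]+.1)<.3/' w.py; python3 w.py w6
python3 - <<'E'
from h import *
z=np.load("w6.npz");p,d=z["p"],z["d"];m=camera_model("wrist");m["camera_from_world"]=z["T"];P=cloud(m,d)
s=manip.observe();t=s["tool_pos"];print(s["tool_rot"])
q=s["tool_rot"];a=2*np.arctan2(q[1],q[0]);print(np.degrees(a));X=np.array([np.cos(a),np.sin(a),0]);Y=np.array([X[1],-X[0],0])
R=P-t;x=R@X;y=R@Y
k=(d>0)&(abs(x-.011)<.002)&(abs(y)<.05)&(abs(y)>.015)&(R[...,2]>-.005)&(R[...,2]<.035)
for sg in(1,-1):
    kk=k&(y*sg>0);print(kk.sum(),"y",np.percentile(y[kk],[2,98]),"tipz",np.percentile(P[kk][:,2],[1,5]))
H,S,V=cv2.split(cv2.cvtColor(p,cv2.COLOR_BGR2HSV))
k=(H>20)&(H<35)&(S>130)&(abs(P[...,2]-.122)<.003);ct=max(cv2.findContours(k.astype(np.uint8),0,1)[0],key=len)[:,0]
c=np.array([onplane(m,u,v,.122)[:2] for u,v in ct],np.float32);c=c[cv2.convexHull(c,returnPoints=False)[:,0]];c0=cv2.minEnclosingCircle(c)
r=np.r_[c0[0],t[2]]-t;print("cover",c0,"rel",r@X,r@Y); r=np.array([.5264,-.0714,t[2]])-t;print("seat rel",r@X,r@Y)
E
```

```text
7.5 [ 0.57431019 -0.27339727  0.11961295] [ 0.51351784 -0.8919375   0.55081767] 0.05123165860856894
cover 46254 ex [-0.0522  0.0416] ey [0.0358 0.1033] z [0.1206 0.1239]
fingers 2341 ex [-0.0333  0.0377] ey [0.0081 0.0137] z [0.1334 0.1594]
endrail 5393 ex [-0.0438  0.0368] ey [0.0448 0.0974] z [0.1212 0.123 ]
[ 6.18711398e-01  7.85617522e-01  2.95123984e-05 -1.14664874e-03]
103.5557509064799
676 y [0.0248998  0.03154428] tipz [0.13288857 0.13466697]
655 y [-0.03267109 -0.02608569] tipz [0.13330614 0.13477029]
cover ((0.5558704137802124, -0.19302839040756226), 0.04948059096932411) rel 0.08245211088583072 0.0009116898974287894
seat rel 0.20759982688812512 0.0007709031069127226
```

View pics/w6.png

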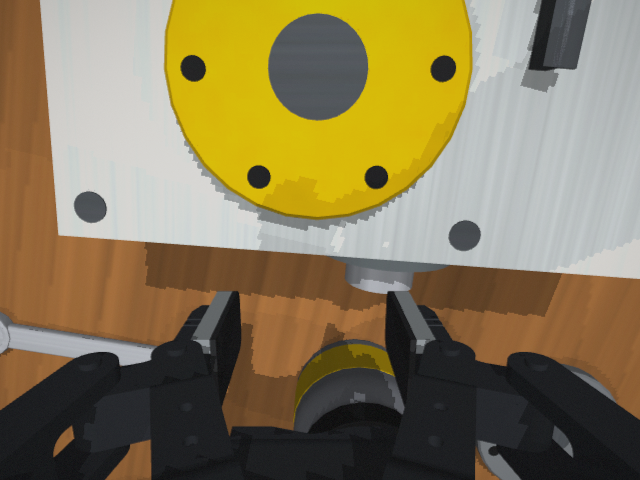

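The cover (rim bottom at (318,217)) is centred between the fingers and on line with the seat. I'll lower 20 mm and push most of the way.

Call:
drive_tool:
  plan: [0,0,0.02,0,0,0,0.4,0,0,0.02,0,0,0,0.4,0.01,0,0.02,0,0,0,0.4,0.02,0,0.02,0,0,0,0.4,0.03,0,0.02,0,0,0,0.4,0.04,0,0.02,0,0,0,0.4,0.05,0,0.02,0,0,0,0.4,0.06,0,0.02,0,0,0,0.4,0.07,0,0.02,0,0,0,0.4,0.08,0,0.02,0,0,0,0.4,0.09,0,0.02,0,0,0,0.4,0.09,0,0.02,0,0,0,0.4]

```text
time: 9.0
tool_pos: [0.5535, -0.1845, 0.0999]
tool_rot: [0.618, 0.786, 0.0, -0.001]
wrist_force: [0.3, 0.3, -0.7]
finger_gap: 0.0511
gripper_force: 0.0
```

```bash
cat > c.py <<'E'
from h import *
import sys
m=camera_model("wrist");p,d=camera("wrist");P=cloud(m,d);cv2.imwrite(f"pics/{sys.argv[1]}.png",p)
s=manip.observe();t=s["tool_pos"];print(s["time"],t,s["wrist_force"])
q=s["tool_rot"];a=2*np.arctan2(q[1],q[0]);print(np.degrees(a));X=np.array([np.cos(a),np.sin(a),0]);Y=np.array([X[1],-X[0],0])
R=P-t;x=R@X;y=R@Y
k=(d>0)&(abs(x-.011)<.002)&(abs(y)<.05)&(abs(y)>.015)&(R[...,2]>-.005)&(R[...,2]<.035)
for sg in(1,-1):
    kk=k&(y*sg>0)
    if kk.sum()>9:print("tipz",np.percentile(P[kk][:,2],[1,5]))
H,S,V=cv2.split(cv2.cvtColor(p,cv2.COLOR_BGR2HSV))
k=(H>20)&(H<35)&(S>130)&(P[...,2]>.105);Q=P[k]
A=np.c_[Q[:,:2]-Q[:,:2].mean(0),np.ones(len(Q))];f=np.linalg.lstsq(A,Q[:,2],rcond=None)[0];zc=f[2];print("tilt",f[:2],"ztop",zc)
ct=max(cv2.findContours(k.astype(np.uint8),0,1)[0],key=len)[:,0]
c=np.array([onplane(m,u,v,zc)[:2] for u,v in ct],np.float32);c=c[cv2.convexHull(c,returnPoints=False)[:,0]];c0=cv2.minEnclosingCircle(c)
r=np.r_[c0[0],t[2]]-t;print("cover",c0,"rel",r@X,r@Y); r=np.array([.5264,-.0714,t[2]])-t;print("seat rel",r@X,r@Y)
E
python3 c.py w7
```

```text
9.05 [ 0.55343378 -0.18500894  0.09969188] [-0.51758548  0.70732498 -0.44167232]
103.60747106877272
tipz [0.10903158 0.10951475]
tipz [0.10911082 0.10962057]
tilt [-0.00322415  0.0072534 ] ztop 0.12271064472582778
cover ((0.5418195724487305, -0.13223081827163696), 0.0492064394056797) rel 0.05402912162609905 0.0011288511903662693
seat rel 0.11678018403808792 0.00045369767800977476
```

Call:
drive_tool:
  plan: [0,0,0.001,0,0,0,0.4,0.01,0,0.001,0,0,0,0.4,0.02,0,0.001,0,0,0,0.4,0.03,0,0.001,0,0,0,0.4,0.04,0,0.001,0,0,0,0.4,0.048,0,0.001,0,0,0,0.4,0.054,0,0.001,0,0,0,0.4,0.058,0,0.001,0,0,0,0.4,0.061,0,0.001,0,0,0,0.4,0.061,0,0.001,0,0,0,0.4]

```text
time: 10.3
tool_pos: [0.5394, -0.1261, 0.0989]
tool_rot: [0.619, 0.786, 0.0, -0.0]
wrist_force: [-0.3, 0.3, 0.2]
finger_gap: 0.051
gripper_force: 0.0
```

```bash
python3 c.py w8
```

```text
10.35 [ 0.53943121 -0.12633761  0.09895873] [ 0.34322361 -0.5548792   0.16889119]
103.56698902292811
tipz [0.10915095 0.10954023]
tipz [0.10921598 0.10957484]
tilt [-0.00315742  0.00731814] ztop 0.1167297722450366
cover ((0.5274938344955444, -0.07429702579975128), 0.04930250719189644) rel 0.05338874918118728 0.000603511138230343
seat rel 0.056461531259289426 0.00021978898802037545
```

The cover top dropped exactly 6 mm with no change in tilt, so it's seated. I'll back off, lift and verify.

Call:
drive_tool:
  plan: [-0.015,0,0,0,0,0,0.4,-0.025,0,-0.02,0,0,0,0.4,-0.025,0,-0.08,0,0,0,0.4,-0.025,0,-0.14,0,0,0,0.4,-0.025,0,-0.18,0,0,0,0.4,-0.025,0,-0.18,0,0,0,0.4]

```text
time: 11.1
tool_pos: [0.547, -0.1524, 0.2827]
tool_rot: [0.619, 0.785, 0.001, 0.003]
wrist_force: [0.3, -0.1, -0.3]
finger_gap: 0.0511
gripper_force: 0.0
```

```bash
python3 c.py w9
```

```text
11.15 [ 0.54606227 -0.15224698  0.28022556] [-0.07682452  0.72164392 -1.24414451]
103.48881542777285
tipz [0.29892596 0.3000516 ]
tipz [0.2988031  0.29989775]
tilt [ 0.00759521 -0.02836133] ztop 0.1174385884293192
cover ((0.5272204875946045, -0.07445023208856583), 0.04946229234337807) rel 0.08004571182976511 -0.00017551481077771478
seat rel 0.08320318798780786 -0.0002618860930890409
```

View pics/w9.png

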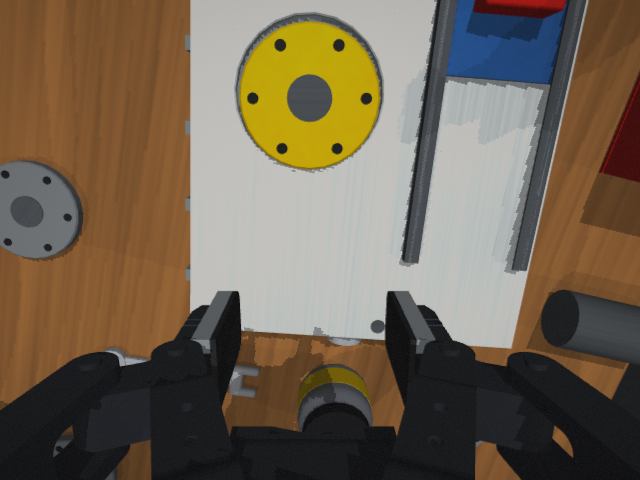

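The cover sits in the recess at (309,97) with an even gap. The tilt fit was probably taken while the arm was still settling, so I'll compare cover with deck again.

Run:
```python
from h import *
for n in("wrist","scene","side","wrist"):
    p,d,m=grab(n);P=cloud(m,d);H,S,V=cv2.split(cv2.cvtColor(p,cv2.COLOR_BGR2HSV));Z=P[...,2];r=np.hypot(P[...,0]-.5264,P[...,1]+.0714)
    for nm,k in(("cover",(H>20)&(H<35)&(S>130)&(r<.06)&(Z>.105)),("deck",(S<60)&(V>150)&(r>.06)&(r<.11)&(abs(Z-.11)<.006))):
        Q=P[k];A=np.c_[Q[:,0]-.5264,Q[:,1]+.0714,np.ones(len(Q))];f=np.linalg.lstsq(A,Q[:,2],rcond=None)[0];print(n,nm,len(Q),f.round(4))
```

```text
wrist cover 14261 [ 0.0076 -0.0317  0.1175]
wrist deck 30475 [-1.400e-03 -1.000e-04  1.102e-01]
scene cover 760 [0.0092 0.002  0.1151]
scene deck 2208 [ 0.0034 -0.0006  0.1095]
side cover 514 [0.0044 0.006  0.1163]
side deck 1593 [ 0.0019 -0.0003  0.1104]
wrist cover 14452 [ 0.0047 -0.0245  0.1173]
wrist deck 31215 [-1.300e-03 -1.000e-04  1.102e-01]
```

Run:
```python
from h import *
for n in("wrist","scene","side"):
    p,d,m=grab(n);P=cloud(m,d);H,S,V=cv2.split(cv2.cvtColor(p,cv2.COLOR_BGR2HSV))
    x=P[...,0]-.5270;y=P[...,1]+.0735;r=np.hypot(x,y)
    k=(H>20)&(H<35)&(S>130)&(r<.06)&(P[...,2]>.105)
    print(n,"ey bands",[(round(b,3),round(float(np.median(P[k&(abs(y-b)<.006)&(abs(x)<.03)][:,2])),4)) for b in np.arange(-.044,.05,.011) if (k&(abs(y-b)<.006)&(abs(x)<.03)).sum()>5])
    k2=(S<60)&(V>150)&(abs(x)<.03)&(abs(P[...,2]-.11)<.006)
    print("  deck -y",np.median(P[k2&(y<-.06)&(y>-.09)][:,2]),"deck +y",np.median(P[k2&(y>.055)&(y<.075)][:,2]))
```

```text
wrist ey bands [(np.float64(-0.044), 0.1162), (np.float64(-0.033), 0.1162), (np.float64(-0.022), 0.1162), (np.float64(-0.011), 0.1164), (np.float64(-0.0), 0.1163), (np.float64(0.011), 0.1163), (np.float64(0.022), 0.1163), (np.float64(0.033), 0.1163), (np.float64(0.044), 0.1161)]
  deck -y 0.1102493976746034 deck +y 0.11022878120096491
scene ey bands [(np.float64(-0.044), 0.116), (np.float64(-0.033), 0.1154), (np.float64(-0.022), 0.1151), (np.float64(-0.011), 0.116), (np.float64(-0.0), 0.1153), (np.float64(0.011), 0.1158), (np.float64(0.022), 0.115), (np.float64(0.033), 0.1149), (np.float64(0.044), 0.1151)]
  deck -y 0.109124421639065 deck +y 0.1093084703266961
side ey bands [(np.float64(-0.044), 0.1159), (np.float64(-0.033), 0.1166), (np.float64(-0.022), 0.1167), (np.float64(-0.011), 0.1164), (np.float64(-0.0), 0.1157), (np.float64(0.011), 0.1166), (np.float64(0.022), 0.1165), (np.float64(0.033), 0.116), (np.float64(0.044), 0.1157)]
  deck -y 0.11082381024714144 deck +y 0.11080815118794529
```

The bands show the cover flat and exactly 6.0 mm above the deck, so it's seated. The earlier tilt came from outlier pixels, so I'm handing in.

```bash
python3 -c "
from plant import hand_in
print(hand_in())"
```

```text
the job is handed in; nothing more can be done
None
```

The job is handed in: by my last measurements the cover lies level and seated in the opening (about 3 mm off centre) and the shutter is shut against its end rail; no verdict came back.

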